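Shut the curing box and hold its run paddle half-way

TASK

Slide the cover of the curing box fully home so that the printed part inside is covered, and only then press the sprung paddle on the stand half-way down, to where it lies level, never down to its bottom stop (that trips the lamp). Keep holding it there: the program finishes while the robot is still holding the paddle half-way and the cover is still shut. Leave everything else on the table as it is.

Things in the scene. Friction and masses are not known exactly. Their poses are not given: they have to be found in the camera images.
- curing_box: Curing box, fixed to the table, grey plastic, 150 (x) x 262 (y) x 70 mm high; origin at the centre of its underside, z up. Its +y half is an open-topped compartment with a printed part in it; its -y half is a solid deck. Two aluminium rails along y, tops 80 mm above the table, guide the cover. A low aluminium end stop, also 80 mm high, is at the +y end.
- cover (a joint): How far the cover is open, m: 0 = fully home over the compartment (against the end stop), 0.125 = fully open over the deck. Closing moves the cover along the box's own +y. The cover (grey plate 128 x 130 x 6 mm, top 76.5 mm above the table) runs with a few newtons of friction and stays where it is left. It starts 70 to 120 mm open.
- cover_grip (a point): Centre of the black upright grip rib in the middle of the cover: 64 mm along the box's x, 14 mm thick along the box's y, 30 mm tall, from 76 to 106 mm above the table; this point is 91.5 mm above the table. Axes are those of the box. The cover is flat for 58 mm either side of the rib along y.
- stand: Hold-to-run stand, fixed to the table: grey base plate 175 (x) x 90 (y) x 12 mm with a hinge block at its +x end (cheeks up to 102 mm above the table); origin at the centre of its underside, z up.
- paddle (a joint): Angle by which the paddle is pressed, rad: 0 = released (its pad end tilts up 0.15 rad), 0.15 = half-way, level, 0.30 = bottom stop. A spring returns it: pushing at the pad takes about 4 N to start, 6 N half-way and 8 N at the bottom.
- paddle_pad (a point): Centre of the top face of the paddle's black pad, 46 mm along x by 52 mm along y, 10 mm thick, at the free end of the paddle, towards the stand's -x; it moves and tilts with the paddle. The hinge axis is 100 mm from it towards the stand's +x, along y, 85 mm above the table. The pad's top centre is about 107 mm above the table when released, 92 mm half-way, 77 mm at the bottom.
- print_inside: White printed part, 50 x 40 x 35 mm, standing loose on the floor of the curing box's compartment (floor 9 to 12 mm above the table); origin at the centre of its underside. Leave it there.
- bracket: Grey printed L-bracket 50 x 30 x 36 mm, loose beside the stand; origin at the centre of its underside. A bystander.
- pulley: Grey printed pulley, 44 mm diameter, 28 mm high, loose beside the stand; origin at the centre of its underside. A bystander.
- scraper: Scraper 190 mm long lying before the curing box, on the robot's side; a bystander.
- jar: Small jar, 42 mm diameter, 50 mm high, between the box and the stand; origin at the centre of its underside. A bystander.
- bottle: Bottle, 62 mm diameter, 150 mm high, at the back; origin at the centre of its underside. A bystander.
- screwdriver: Screwdriver 170 mm long lying at the back; a bystander.

How it is judged:
By the outcome, as a careful person would: the job done as asked, in the order asked, and still so for the second after the job is handed in, while the arm keeps its last pose, push and grip.
It also fails if it takes over 46 s, if anything falls off the work surface, if the arm or the gripper's body presses on something with over 40 N, if the wrist force passes 120 N, or if a joint passes its speed limit or range.

ROBOT

A 6-joint arm with a two-finger parallel gripper is mounted at the origin on the work surface. World frame = base frame: x ahead of the robot, y to its left, z up, the work surface at z = 0. Lengths are in mm, angles in rad, forces in N, time in s.
With the tool pointing down it reaches from about 350 to 975 mm from the base axis. Payload 7.1 kg.
Tool frame: the origin (TCP) lies at the very end of the fingers, on their centre line; the grasp point (between the pads) lies 19 mm behind it (ctrl.pinch_z is the z of the grasp point in the tool frame, in mm); z points along the fingers, y is the direction in which the jaws open and shut (so a half turn about z gives the same grasp; the last joint's range is limited). The gripper opens to 88 mm and grips with 3 to 60 N. Pads are 20 mm wide; open, the fingers measure 115 mm over their backs; the gripper's body (75 mm by 178 mm) begins 61 mm behind the grasp point.
Start: joints at [-1.192, 0.423, 1.63, -0, 1.089, -0.019], TCP at [242.135, -576.173, 222.675] pointing down, gripper open.
Joint ranges: [-3, 3], [-0.9, 2.11], [0.09, 2.58], [-1.31, 4.45], [0.11, 2.69], [-2.54, 2.54]. Speed limits (rad/s): [2.39, 2.39, 3.01, 3.14, 3.14, 3.14].

INTERFACE

Orientations are given as a rotation vector (axis times angle).
In Python, from workcell import get_obs, optics, ctrl gives the robot as it stands.
- The arm moves only by the shell command python3 -m jog 'ROWS'. ROWS is a JSON object of lists of equal length, an entry for each row: "delta_rot": the turn, a rotation vector about the tool's x, y, z in rad, a list of three; "translation": the shift along the tool's x, y, z in mm, a list of three; "hand": the opening, from -1 (shut) to 1 (fully open). In form: {"delta_rot": [[rx, ry, rz], ...], "translation": [[x, y, z], ...], "hand": [hand, ...]}. A call has 1 to 5 rows; each row is the pose to reach, as a shift and turn from the pose commanded when the call began, along the tool's axes at that moment; what a row does not reach only later rows make up. A row lasts 1/10 s, in which the tool goes at most 50 mm and 8.59 degrees, less where a joint would pass 70% of its speed; a pose out of reach is approached as far as the arm can. A call with a gripper value outside its range is refused whole. The fingers move at their own pace and stop on an object; the grip force is fixed at half the most. Time passes only in rows, so rows that repeat a pose let the fingers close. It gives the time, the measured TCP pose, the force and the opening at its end, in the units of the state.
- get_obs(): the state, without advancing time (a new reading comes with each control period).
- optics.get_image(name): name is "scene" or "side" or "wrist"; returns the picture (384x512x3 uint8, red, green, blue); there is no depth.
- optics.calibration(name): a dict with "intrinsics" (3x3 intrinsics, pixels), "cam_to_world" (4x4, takes a point from camera to world coordinates). Camera axes: x right, y up, looking along -z (the intrinsics and any distortion apply to the point x, -y, -z); pixel columns grow to the right and rows downward; lengths in mm; the calibration is good to about 2 mm. A picture is of the moment at which its call begins: read the wrist's pose just before it. calibration takes no time and is no camera call; for the wrist camera it gives the pose at the moment of the call.
- ctrl.close_job(): hands the job in, once; it reports no verdict.
The state is a dict: "t": time; "qpos": joint angles; "qvel": joint speeds; "joint_torque": joint torques, N m; "ee_pos": TCP position; "orientation": TCP orientation; "ft_force": force on the tool from outside, world axes, zero at the start; "moment": the same for the moment, N m; "width": finger opening in mm.
Only numpy, scipy, OpenCV 4.12 (cv2) and the standard library are available. Lean on these libraries where they do the work, as an engineer would, in place of code of your own. Each camera call takes 0.05 s, during which the arm holds its last target. There are 200 camera calls.

## Working session

There is one attempt and no reset: what is moved stays moved. The work goes in short steps, Python scripts to look and compute and a shell command to move; the robot and the scene stay as the last step left them, time stands still between calls to the robot, and variables do not carry over. Pictures are saved under pics/ and viewed, about 8 in all and at most 12, crops included, and the job is handed in when it is done.

```bash
mkdir -p pics; ls; python3 - <<'E'
from workcell import get_obs, optics, ctrl
import cv2,numpy as np
o=get_obs();print(o['t'],o['ee_pos'],o['orientation'],o['ft_force'],o['width'],ctrl.pinch_z)
for n in('scene','side'):
    im=optics.get_image(n);cv2.imwrite(f'pics/{n}0.png',cv2.cvtColor(im,cv2.COLOR_RGB2BGR))
    c=optics.calibration(n);print(n,c)
a=[cv2.imread(f'pics/{n}0.png') for n in('scene','side')]
for n,i in zip('ab',a):cv2.imwrite(f'pics/{n}big.png',cv2.resize(i,(800,600),interpolation=cv2.INTER_CUBIC))
E
```

```text
pics
0.0 [ 241.93706757 -575.68219834  221.90950135] [-3.07821098e+00 -6.20447978e-01  4.39716256e-04] [-0.85964482  0.11065693  0.42994292] 87.81588881545385 -18.700000000000003
scene {'intrinsics': array([[462.32263233,   0.        , 262.07020395],
       [  0.        , 462.32263233, 187.0914571 ],
       [  0.        ,   0.        ,   1.        ]]), 'cam_to_world': array([[ 7.54155526e-01, -4.00200948e-01,  5.20661737e-01,
         1.22380344e+03],
       [ 6.56430085e-01,  4.81962832e-01, -5.80354523e-01,
        -7.19950475e+02],
       [-1.86811746e-02,  7.79455599e-01,  6.26178875e-01,
         8.78949431e+02],
       [ 0.00000000e+00,  0.00000000e+00,  0.00000000e+00,
         1.00000000e+00]])}
side {'intrinsics': array([[347.82580774,   0.        , 257.76569437],
       [  0.        , 347.82580774, 192.67038174],
       [  0.        ,   0.        ,   1.        ]]), 'cam_to_world': array([[-9.84141335e-01,  1.28657351e-01, -1.22119282e-01,
         4.77660405e+02],
       [-1.77329078e-01, -6.96107370e-01,  6.95693128e-01,
         6.79887834e+02],
       [ 4.49790242e-03,  7.06315663e-01,  7.07882725e-01,
         7.49958404e+02],
       [ 0.00000000e+00,  0.00000000e+00,  0.00000000e+00,
         1.00000000e+00]])}
```

View pics/abig.png

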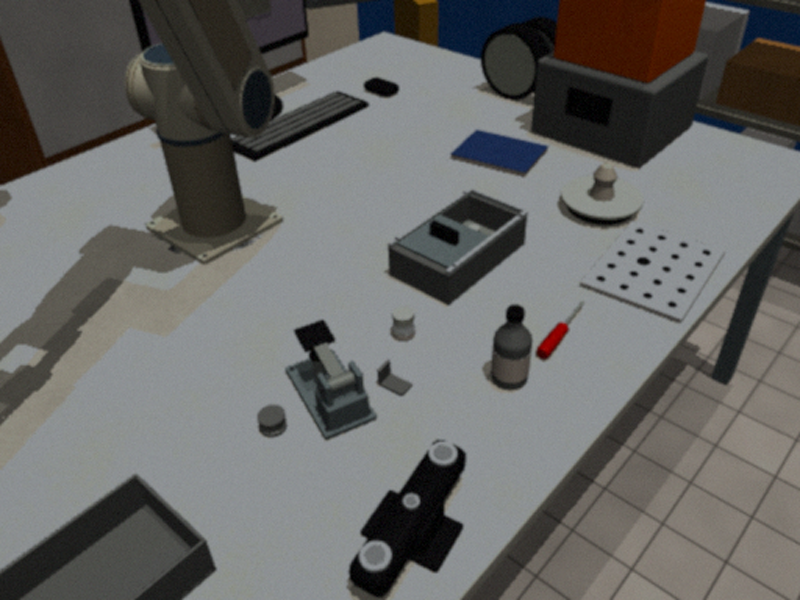

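View pics/bbig.png

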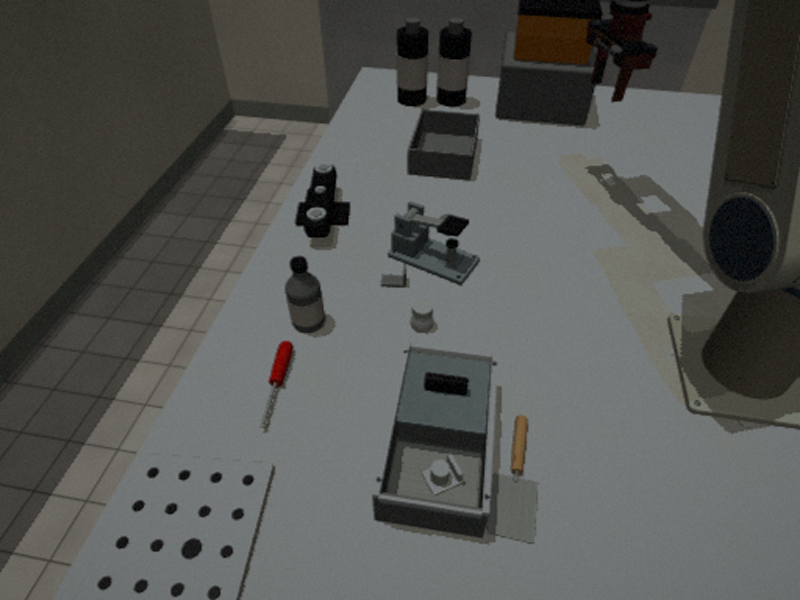

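The scene view shows the box at about (460,245), its rib at (445,230), the paddle pad at (315,333), and the jar, bracket and pulley near the stand. The side view has the rib at (446,383), the pad at (453,224) and the open compartment towards the camera (world +y). Next I measure these points by triangulation.

```bash
cat > h.py <<'E'
import numpy as np,cv2
from workcell import get_obs,optics,ctrl
def ray(n,uv):
    c=optics.calibration(n);K=c['intrinsics'];T=c['cam_to_world']
    d=np.linalg.inv(K)@[uv[0],uv[1],1];d=T[:3,:3]@(d*[1,-1,-1]);return T[:3,3],d/np.linalg.norm(d)
def plane(n,uv,z):
    p,d=ray(n,uv);return p+d*(z-p[2])/d[2]
def tri(a,b):
    (p,d),(q,e)=ray('scene',a),ray('side',b)
    s=np.linalg.lstsq(np.c_[d,-e],q-p,rcond=None)[0];A=p+s[0]*d;B=q+s[1]*e
    return (A+B)/2,np.linalg.norm(A-B)
def blob(im,x0,y0,x1,y1,th):
    m=(im[y0:y1,x0:x1].max(2)<th).astype(np.uint8)
    n,l,s,c=cv2.connectedComponentsWithStats(m);i=1+np.argmax(s[1:,4])
    pts=np.argwhere(l==i)[:,::-1].astype(np.float32)+[x0,y0]
    return c[i]+[x0,y0],cv2.boxPoints(cv2.minAreaRect(pts.astype(np.float32))),s[i]
E
python3 - <<'E'
from h import *
np.set_printoptions(precision=1,suppress=True)
S=cv2.imread('pics/scene0.png');D=cv2.imread('pics/side0.png')
for nm,ra,rb in(('rib',(268,132,302,164),(265,232,306,260)),('pad',(186,200,218,230),(276,133,304,156))):
    a=blob(S,*ra,45);b=blob(D,*rb,45)
    print(nm,a[0],a[2],b[0],b[2],tri(a[0],b[0]));print(a[1].tolist(),b[1].tolist())
    if nm=='pad':
        for n,q in(('scene',a),('side',b)):print(n,[plane(n,p,107)[:2] for p in q[1]],plane(n,q[0],107))
k=.64
print('box side corners z80');
for p in((408,349),(495,356),(376,498),(490,505)):print(plane('side',np.array(p)*k,80))
print('stand base z12')
for n,p in(('scene',(288,367)),('scene',(327,433)),('scene',(375,410)),('side',(389,256)),('side',(462,280)),('side',(479,259))):print(n,plane(n,np.array(p)*k,12))
print('jar',plane('scene',np.array((403,315))*k,50),'bott',plane('side',np.array((309,325))*k,0))
I=np.hstack([cv2.resize(S[115:195,240:345],None,fx=4,fy=4,interpolation=3)[:320,:400],cv2.resize(D[120:200,240:340],None,fx=4,fy=4,interpolation=3)])
J=np.hstack([cv2.resize(S[195:280,170:270],(400,280)),cv2.resize(D[215:340,230:330],(400,280))])
cv2.imwrite('pics/crop.png',np.vstack([I,J]))
E
```

```text
rib [283.7 148.7] [  7   9  19  16 180] [285.2 245.5] [  7   7  28  14 316] (array([497.7, 191.8,  91.5]), np.float64(0.005364099372320934))
[[272.4655456542969, 148.91380310058594], [276.1379699707031, 140.34483337402344], [295.3276062011719, 148.56898498535156], [291.6551818847656, 157.13795471191406]] [[270.9900817871094, 250.0989990234375], [272.1683044433594, 238.31683349609375], [299.8910827636719, 241.089111328125], [298.7128601074219, 252.87127685546875]]
pad [200.6 215.5] [  3   5  25  25 306] [289.2 144.2] [  4   5  20  13 173] (array([ 532.1, -182.5,  100.3]), np.float64(0.2537421911654633))
[[188.1509552001953, 211.47169494628906], [204.96226501464844, 202.13206481933594], [215.90565490722656, 221.83018493652344], [199.09434509277344, 231.16981506347656]] [[279.0000305175781, 146.00001525878906], [291.5000305175781, 133.50001525878906], [300.0000305175781, 142.00001525878906], [287.5000305175781, 154.50001525878906]]
scene [array([ 503.2, -197. ]), array([ 509.4, -144.9]), array([ 584.1, -178.9]), array([ 576.5, -227.8])] [ 538.2 -187.2  107. ]
side [array([ 560.9, -159.4]), array([ 530.8, -230.2]), array([ 500.4, -190.9]), array([ 530.8, -123.6])] [ 531.5 -173.8  107. ]
box side corners z80
[565.8 126.6  80. ]
[427.8 115.9  80. ]
[563.8 377.8  80. ]
[419.7 360.9  80. ]
stand base z12
scene [ 477.  -202.3   12. ]
scene [ 632.8 -260.1   12. ]
scene [ 657.4 -177.7   12. ]
side [ 656.8 -171.1   12. ]
side [ 499.2 -125.3   12. ]
side [ 470.9 -195.8   12. ]
jar [567.7  -7.1  50. ] bott [767.8  36.7   0. ]
```

View pics/crop.png

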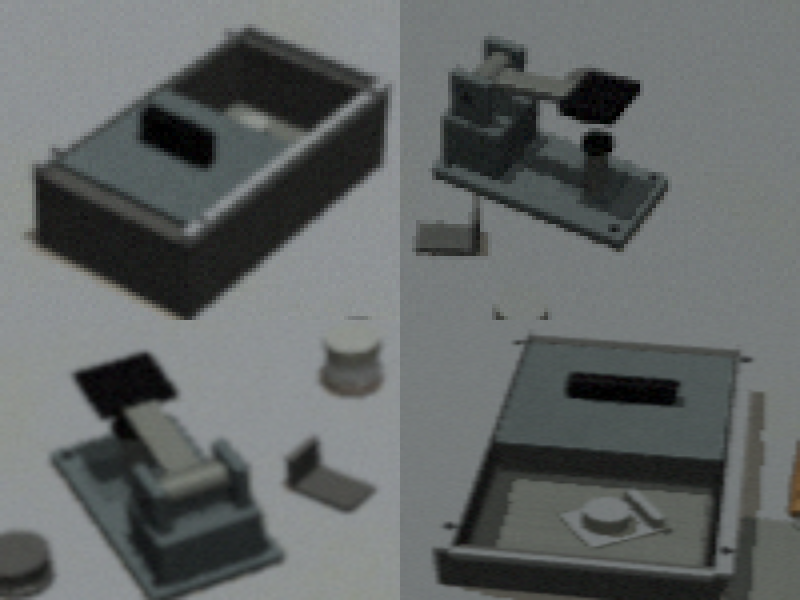

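```bash
python3 - <<'E'
from h import *
np.set_printoptions(precision=1,suppress=True)
tl=lambda x,y:(240+x/4,115+y/4); tr=lambda x,y:(240+(x-400)/4,120+y/4)
bl=lambda x,y:(170+x/4,195+(y-320)/3.294); br=lambda x,y:(230+(x-400)/4,215+(y-320)/2.24)
ang=lambda v:np.degrees(np.arctan2(v[1],v[0]))
P=[tri(bl(*a),tr(*b)) for a,b in(((75,375),(640,82)),((178,393),(560,100)),((150,352),(605,122)),((105,418),(597,72)))]
for p in P:print('pad',*p)
c=np.mean([p[0] for p in P],0);print('centre',c,'yaw',ang((P[3][0]+P[1][0]-P[0][0]-P[2][0])))
B=[tri(tl(*a),br(*b)) for a,b in(((35,168),(740,352)),((190,235),(527,337)),((388,85),(437,548)),((240,30),(735,573)))]
for p in B:print('box',*p)
B=[p[0] for p in B];print(ang(B[1]-B[0]),ang(B[2]-B[1])-90,ang(B[3]-B[0])-90, np.mean(B,0))
R=[tri(tl(*a),br(*b)) for a,b in(((142,102),(680,378)),((213,135),(568,373)))];print('rib',R,ang(R[1][0]-R[0][0]))
E
```

```text
pad [ 502.6 -196.7  106.9] 3.7722116817683404
pad [ 561.8 -166.8  103. ] 7.080935281465937
pad [ 521.6 -146.8  105.7] 1.5431141870033065
pad [ 540.2 -211.7   98.2] 11.444460176148613
centre [ 531.5 -180.5  103.4] yaw -24.20693315979594
box [429.  112.4  71.7] 5.4876084339358435
box [567.4 119.7  73.1] 4.575299838831349
box [568.9 373.   75.7] 2.138267560151378
box [421.  369.2  73.4] 6.384676000029517
3.005410682661087 -0.3303857839990769 1.7871201463373723 [496.6 243.5  73.5]
rib [(array([466.7, 188.1, 110.8]), np.float64(2.728937195686583)), (array([531.6, 191.1, 107.2]), np.float64(4.509113152774848))] 2.6758535010023774
```

```bash

J='python3 -m jog'
python3 -m jog '{"delta_rot":[[0,0,0],[0,0,0],[0,0,0],[0,0,0],[0,0,0]],"translation":[[32,-36,0],[64,-72,0],[96,-107,0],[128,-143,0],[161,-178,0]],"hand":[-1,-1,-1,-1,-1]}'
python3 -m jog '{"delta_rot":[[0,0,0],[0,0,0],[0,0,0],[0,0,0],[0,0,0]],"translation":[[32,-36,0],[64,-72,0],[96,-107,0],[128,-143,0],[161,-178,0]],"hand":[-1,-1,-1,-1,-1]}'
cat >> h.py <<'E'
from scipy.spatial.transform import Rotation as Ro
def rep(t=None,yaw=None):
    o=get_obs();R=Ro.from_rotvec(o['orientation']).as_matrix();y=np.degrees(np.arctan2(R[1,1],R[0,1]))
    print('t',o['t'],'p',np.round(o['ee_pos'],1),'z',np.round(R[:,2],3),'yaw_y',round(y,1),'F',np.round(o['ft_force'],1),'w',round(o['width'],1))
    if t is not None:print('tool shift',np.round(R.T@(np.array(t)-o['ee_pos']),1))
    if yaw is not None:print('rz',np.round(np.radians(y-yaw),3))
E
python3 -c "
from h import *
rep([499,152,222],-88)"
```

```text
t: 0.6
ee_pos: [321.6, -347.7, 222.4]
orientation: [-3.079, -0.62, 0.0]
ft_force: [0.8, 0.1, -0.2]
width: 51.1
t: 1.1
ee_pos: [401.1, -121.3, 222.7]
orientation: [3.08, 0.62, 0.0]
ft_force: [0.8, -0.6, 0.1]
width: 11.1
t 1.1 p [ 401.1 -121.3  222.7] z [ 0. -0. -1.] yaw_y -67.2 F [ 0.8 -0.6  0.1] w 11.1
tool shift [ 196.1 -214.1    0.7]
rz 0.363
```

```bash

python3 -m jog '{"delta_rot":[[0,0,0],[0,0,0],[0,0,0],[0,0,0],[0,0,0]],"translation":[[32,-35,0],[64,-70,0],[96,-105,0],[128,-140,0],[160,-175,0]],"hand":[-1,-1,-1,-1,-1]}'
python3 -m jog '{"delta_rot":[[0,0,0.12],[0,0,0.24],[0,0,0.36],[0,0,0.36],[0,0,0.36]],"translation":[[12,-13,0],[24,-26,0],[36,-39,0],[36,-39,0],[36,-39,0]],"hand":[-1,-1,-1,-1,-1]}'
python3 -c "
from h import *
rep([499,152,140],-88)
cv2.imwrite('pics/w1.png',cv2.cvtColor(optics.get_image('wrist'),cv2.COLOR_RGB2BGR))
p=np.array([499,191.8,106,1]);
c=optics.calibration('wrist')
q=np.linalg.inv(c['cam_to_world'])@p;k=c['intrinsics']@(q[:3]*[1,-1,-1]);print(k/k[2])"
```

```text
t: 1.6
ee_pos: [480.9, 102.2, 222.6]
orientation: [3.079, 0.621, -0.0]
ft_force: [0.5, -0.6, 0.2]
width: 0.5
t: 2.1
ee_pos: [498.4, 149.8, 222.3]
orientation: [3.141, 0.065, -0.001]
ft_force: [0.3, 0.4, 0.1]
width: 0.5
t 2.1 p [498.4 149.8 222.3] z [-0.001 -0.    -1.   ] yaw_y -87.6 F [0.3 0.4 0.1] w 0.5
tool shift [ 0.7 -2.2 82.3]
rz 0.007
[214.74560429 187.13819385   1.        ]
```

View pics/w1.png

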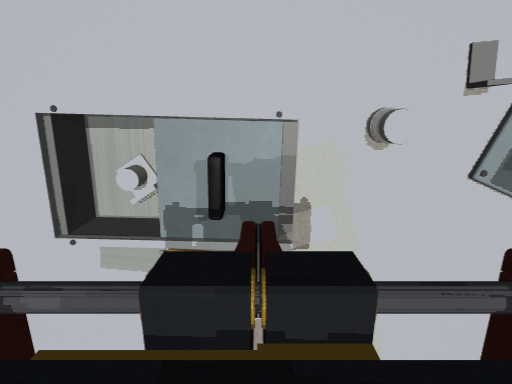

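The wrist view has the rib at (217,186), against a predicted (215,187), with the fingers behind it and the deck clear. I descend to about z = 86.

```bash

python3 -m jog '{"delta_rot":[[0,0,0],[0,0,0],[0,0,0],[0,0,0],[0,0,0]],"translation":[[0,0,35],[0,0,70],[0,0,105],[0,0,130],[0,0,136]],"hand":[-1,-1,-1,-1,-1]}'
python3 -m jog '{"delta_rot":[[0,0,0],[0,0,0],[0,0,0],[0,0,0],[0,0,0]],"translation":[[0,-6,0],[0,-12,0],[0,-18,0],[0,-24,0],[0,-30,0]],"hand":[-1,-1,-1,-1,-1]}'
python3 -m jog '{"delta_rot":[[0,0,0],[0,0,0],[0,0,0],[0,0,0],[0,0,0]],"translation":[[0,-8,0],[0,-16,0],[0,-24,0],[0,-32,0],[0,-40,0]],"hand":[-1,-1,-1,-1,-1]}'

```

```text
t: 2.65
ee_pos: [496.7, 148.5, 84.3]
orientation: [3.14, 0.06, -0.008]
ft_force: [-0.5, 1.0, 0.5]
width: 0.6
t: 3.15
ee_pos: [498.4, 180.7, 87.6]
orientation: [-3.141, -0.06, -0.003]
ft_force: [-0.4, -2.2, 1.1]
width: 0.2
t: 3.65
ee_pos: [496.2, 220.6, 86.6]
orientation: [3.141, 0.06, 0.0]
ft_force: [1.3, -1.5, 0.6]
width: 0.4
```

```bash

python3 -m jog '{"delta_rot":[[0,0,0],[0,0,0],[0,0,0],[0,0,0],[0,0,0]],"translation":[[0,-8,0],[0,-16,0],[0,-24,0],[0,-32,0],[0,-38,0]],"hand":[-1,-1,-1,-1,-1]}'
python3 -m jog '{"delta_rot":[[0,0,0],[0,0,0],[0,0,0],[0,0,0],[0,0,0]],"translation":[[0,-3,0],[0,-6,0],[0,-9,0],[0,-12,0],[0,-14,0]],"hand":[-1,-1,-1,-1,-1]}'

```

```text
t: 4.15
ee_pos: [494.6, 258.6, 86.6]
orientation: [3.141, 0.06, -0.0]
ft_force: [1.2, -0.7, -0.4]
width: 0.5
t: 4.65
ee_pos: [494.2, 272.0, 86.7]
orientation: [3.141, 0.059, -0.0]
ft_force: [0.7, -1.4, -0.3]
width: 0.4
```

```bash
python3 - <<'E'
from h import *
rep()
a=optics.get_image('side')[190:350,220:350];b=optics.get_image('scene')[105:205,235:355]
cv2.imwrite('pics/c2.png',cv2.cvtColor(np.hstack([cv2.resize(a,(390,480)),cv2.resize(b,(400,480))]),cv2.COLOR_RGB2BGR))
E
```

```text
t 4.65 p [494.2 272.   86.7] z [-0. -0. -1.] yaw_y -87.8 F [ 0.7 -1.4 -0.3] w 0.4
```

View pics/c2.png

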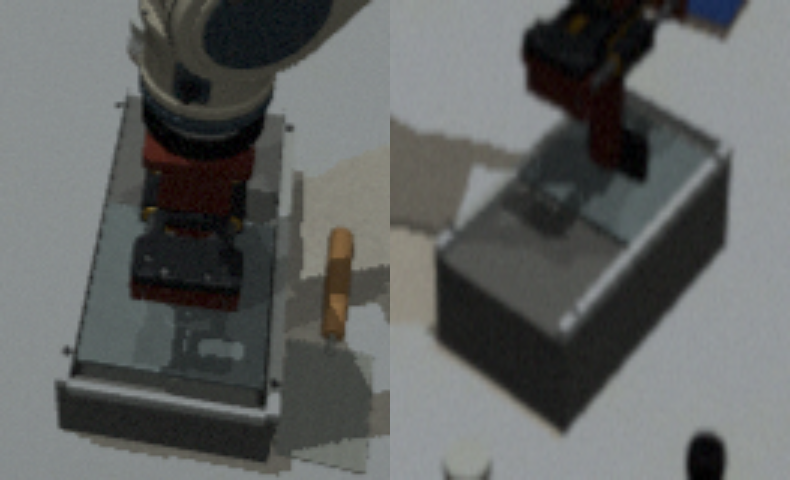

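The cover is nearly home. In the left image a strip of about 15 mm (y 360–405) is still open before the end stop, so I creep on.

```bash

python3 -m jog '{"delta_rot":[[0,0,0],[0,0,0],[0,0,0],[0,0,0],[0,0,0]],"translation":[[0,-2,0],[0,-4,0],[0,-6,0],[0,-8,0],[0,-8,0]],"hand":[-1,-1,-1,-1,-1]}'
python3 -m jog '{"delta_rot":[[0,0,0],[0,0,0],[0,0,0],[0,0,0]],"translation":[[0,-1,0],[0,-2,0],[0,-3,0],[0,-3,0]],"hand":[-1,-1,-1,-1]}'

```

```text
t: 5.25
ee_pos: [493.9, 280.2, 86.7]
orientation: [-3.141, -0.06, -0.0]
ft_force: [0.5, 0.2, 0.6]
width: 0.7
t: 5.65
ee_pos: [493.8, 283.0, 86.7]
orientation: [-3.141, -0.059, -0.0]
ft_force: [0.3, -1.0, 0.2]
width: 0.1
```

```bash

for i in 1 2; do python3 -m jog '{"delta_rot":[[0,0,0],[0,0,0],[0,0,0],[0,0,0]],"translation":[[0,-1,0],[0,-2,0],[0,-3,0],[0,-3,0]],"hand":[-1,-1,-1,-1]}'; done

```

```text
t: 6.05
ee_pos: [493.8, 286.1, 86.7]
orientation: [-3.141, -0.059, -0.0]
ft_force: [0.3, -0.7, 0.1]
width: 0.6
t: 6.45
ee_pos: [493.7, 287.7, 86.7]
orientation: [3.139, 0.06, -0.001]
ft_force: [2.7, -7.6, 2.1]
width: 0.7
```

```bash

python3 -m jog '{"delta_rot":[[0,0,0],[0,0,0],[0,0,0],[0,0,0]],"translation":[[0,-1,0],[0,-2,0],[0,-2,0],[0,-2,0]],"hand":[-1,-1,-1,-1]}'
python3 -m jog '{"delta_rot":[[0,0,0],[0,0,0],[0,0,0],[0,0,0],[0,0,0]],"translation":[[0,4,0],[0,10,0],[0,16,0],[0,16,-40],[0,16,-80]],"hand":[-1,-1,-1,-1,-1]}'
python3 - <<'E'
from h import *
rep([531,-180,166])
cv2.imwrite('pics/w2.png',cv2.cvtColor(optics.get_image('wrist'),cv2.COLOR_RGB2BGR))
E
```

```text
t: 6.85
ee_pos: [493.6, 287.8, 86.7]
orientation: [3.136, 0.06, -0.001]
ft_force: [4.4, -17.1, 5.7]
width: 0.4
t: 7.35
ee_pos: [493.0, 274.2, 166.4]
orientation: [3.14, 0.059, -0.005]
ft_force: [0.7, 0.0, 0.2]
width: 0.7
t 7.35 p [493.  274.2 166.4] z [-0.003 -0.001 -1.   ] yaw_y -87.8 F [0.7 0.  0.2] w 0.7
tool shift [ 20.8 455.3   0.9]
```

View pics/w2.png

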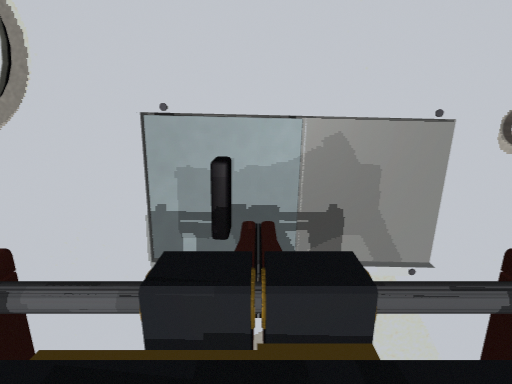

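The cover is home. The push ran into a 17 N stop at y = 287.8, and the wrist view shows no gap between the cover (left edge at x≈145) and the end stop. Next, over the paddle.

```bash

python3 -m jog '{"delta_rot":[[0,0,0],[0,0,0],[0,0,0],[0,0,0],[0,0,0]],"translation":[[2,40,-4],[4,85,-8],[6,130,-8],[8,175,-8],[10,220,-8]],"hand":[-1,-1,-1,-1,-1]}'
python3 -m jog '{"delta_rot":[[0,0,0],[0,0,0],[0,0,0],[0,0,0],[0,0,0]],"translation":[[2,45,0],[4,90,0],[6,130,0],[7,165,0],[7,165,0]],"hand":[-1,-1,-1,-1,-1]}'
python3 - <<'E'
from h import *
rep([531,-180,115])
c=optics.calibration('wrist')
im=cv2.cvtColor(optics.get_image('wrist'),cv2.COLOR_RGB2BGR)
for p in([531,-181,107,1],[566.5,-191,12,1]):
    q=np.linalg.inv(c['cam_to_world'])@np.array(p);k=c['intrinsics']@(q[:3]*[1,-1,-1]);k/=k[2];print(k)
    cv2.circle(im,(int(k[0]),int(k[1])),2,(0,0,255),-1)
cv2.imwrite('pics/w3.png',im)
E
```

```text
t: 7.9
ee_pos: [512.3, 53.9, 174.8]
orientation: [-3.141, -0.06, -0.001]
ft_force: [-0.2, 0.6, 0.0]
width: 0.5
t: 8.4
ee_pos: [526.1, -112.6, 174.7]
orientation: [3.14, 0.053, 0.002]
ft_force: [0.5, -0.4, 0.2]
width: 0.6
t 8.4 p [ 526.1 -112.6  174.7] z [ 0.001 -0.001 -1.   ] yaw_y -88.1 F [ 0.5 -0.4  0.2] w 0.6
tool shift [ 2.6 67.5 59.8]
[344.59093273 201.25319405   1.        ]
[332.78703211 145.3977794    1.        ]
```

View pics/w3.png

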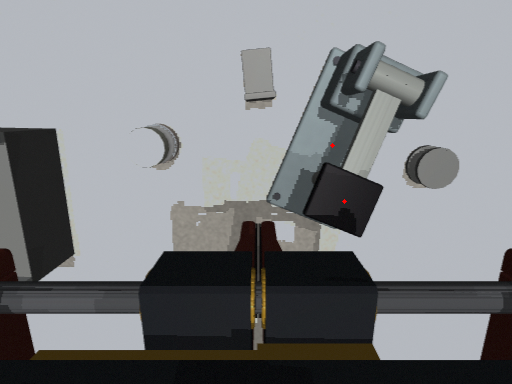

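The pad centre is at (344,200) in the wrist view, against a predicted (345,201). I go over it and down.

```bash

python3 -m jog '{"delta_rot":[[0,0,0],[0,0,0],[0,0,0],[0,0,0],[0,0,0]],"translation":[[3,35,0],[6,67,0],[6,67,25],[6,67,50],[6,67,57]],"hand":[-1,-1,-1,-1,-1]}'
python3 -m jog '{"delta_rot":[[0,0,0],[0,0,0],[0,0,0],[0,0,0],[0,0,0]],"translation":[[0,0,2],[0,0,4],[0,0,6],[0,0,8],[0,0,8]],"hand":[-1,-1,-1,-1,-1]}'
python3 -m jog '{"delta_rot":[[0,0,0],[0,0,0],[0,0,0],[0,0,0],[0,0,0]],"translation":[[0,0,2],[0,0,4],[0,0,6],[0,0,8],[0,0,8]],"hand":[-1,-1,-1,-1,-1]}'
python3 -c "
from h import *
rep([531.5,-180,92])"
```

```text
t: 8.95
ee_pos: [532.6, -174.2, 115.4]
orientation: [-3.139, -0.061, 0.006]
ft_force: [-0.6, 0.0, -0.4]
width: 0.2
t: 9.45
ee_pos: [534.4, -175.9, 110.0]
orientation: [3.141, 0.06, 0.001]
ft_force: [0.2, -0.2, 0.3]
width: 0.5
t: 9.95
ee_pos: [533.8, -175.8, 101.4]
orientation: [-3.141, -0.059, 0.001]
ft_force: [-2.7, 1.7, 5.1]
width: 0.7
t 9.95 p [ 533.8 -175.8  101.4] z [-0.001  0.    -1.   ] yaw_y -87.8 F [-2.7  1.7  5.1] w 0.7
tool shift [-2.4  4.1  9.4]
```

```bash

python3 -m jog '{"delta_rot":[[0,0,0],[0,0,0],[0,0,0],[0,0,0],[0,0,0]],"translation":[[0,0,2],[0,0,4],[0,0,6],[0,0,8],[0,0,9]],"hand":[-1,-1,-1,-1,-1]}'
python3 -m jog '{"delta_rot":[[0,0,0],[0,0,0],[0,0,0]],"translation":[[0,0,0],[0,0,0],[0,0,0]],"hand":[-1,-1,-1]}'
python3 - <<'E'
from h import *
rep([531.5,-180,92])
a=optics.get_image('side')[105:195,225:325];b=optics.get_image('scene')[190:285,165:265]
cv2.imwrite('pics/c4.png',cv2.cvtColor(np.hstack([cv2.resize(a,(400,400)),cv2.resize(b,(400,400))]),cv2.COLOR_RGB2BGR))
E
```

```text
t: 10.45
ee_pos: [533.4, -175.6, 92.5]
orientation: [-3.14, -0.059, 0.003]
ft_force: [-4.4, 1.7, 7.9]
width: 0.6
t: 10.75
ee_pos: [533.4, -175.6, 92.6]
orientation: [-3.14, -0.059, 0.003]
ft_force: [-4.6, 1.7, 6.5]
width: 0.4
t 10.75 p [ 533.4 -175.6   92.6] z [-0.002  0.001 -1.   ] yaw_y -87.8 F [-4.6  1.7  6.5] w 0.4
tool shift [-2.   4.3  0.6]
```

View pics/c4.png

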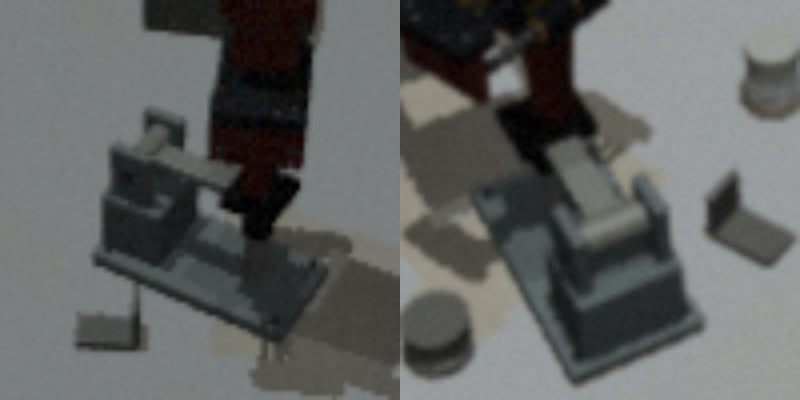

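The left image shows the tip on the pad with the arm level, and the bracket, pulley and jar untouched. z is 92.6 with 6.5 N, matching half-way. I trim by 0.5 mm, then do a last check of the cover.

```bash

python3 -m jog '{"delta_rot":[[0,0,0],[0,0,0],[0,0,0],[0,0,0],[0,0,0]],"translation":[[0,0,0.5],[0,0,0.5],[0,0,0.5],[0,0,0.5],[0,0,0.5]],"hand":[-1,-1,-1,-1,-1]}'
python3 - <<'E'
from h import *
rep()
cv2.imwrite('pics/s5.png',cv2.cvtColor(cv2.resize(optics.get_image('side'),(800,600)),cv2.COLOR_RGB2BGR))
rep()
E
```

```text
t: 11.35
ee_pos: [533.4, -175.6, 92.1]
orientation: [-3.14, -0.059, 0.003]
ft_force: [-4.6, 1.7, 7.2]
width: 0.4
t 11.35 p [ 533.4 -175.6   92.1] z [-0.002  0.001 -1.   ] yaw_y -87.8 F [-4.6  1.7  7.2] w 0.4
t 11.4 p [ 533.3 -175.6   92.2] z [-0.002  0.001 -1.   ] yaw_y -87.8 F [-4.4  1.8  8.3] w 0.4
```

View pics/s5.png

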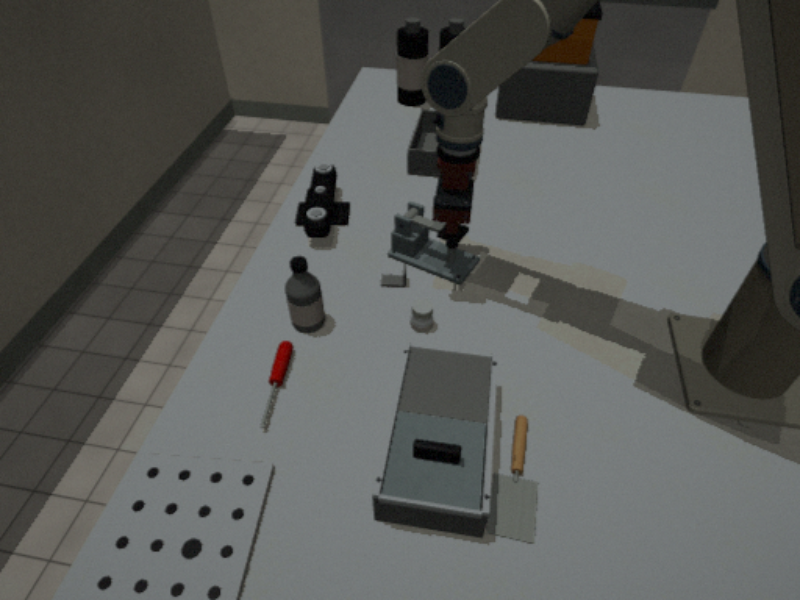

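The cover (rib at (437,451)) sits flush against the end stop, the paddle is held, and nothing else has moved. I hand the job in.

```bash
python3 -c "
from h import *
print(ctrl.close_job());rep()"
```

```text
the job is handed in; nothing more can be done
None
the job is handed in; nothing more can be done
```

I pushed the cover home with the shut fingers behind its grip rib, then pressed the paddle to half-way. I handed the job in at about 11.4 s with the arm still holding the paddle.

- **Cover:** the push ran into a firm stop, about 17 N, with no further travel. The wrist view right after and the last side view both show the cover against the end stop with no gap.
- **Paddle:** the fingertip was at z ≈ 92.1 mm, where 92 mm is level. It never went lower, so it stayed well clear of the bottom stop at 77 mm.
- **Other things:** in the last side picture they look unmoved.

**Disagreements:**
- The last upward force readings were 6.5, 7.2 and 8.3 N, above the 6 N expected half-way. Readings vary by about 1 N and there was about 5 N of sideways friction, so I went by the height.
- The tip was about 5 mm off the pad's centre, still well on the pad.

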